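# Centre the bud vase on the banding wheel

### The arm

A 6-joint arm with a two-finger parallel gripper is mounted at the origin on a cart in front of the work surface, level with it; the furniture and walls round the work are solid. World frame = base frame: x ahead of the robot, y to its left, z up, the work surface at z = 0. Lengths are in mm, angles in rad, forces in N, time in s.
With the tool pointing down it reaches from about 350 to 775 mm from the base axis. Payload 7.3 kg.
Tool frame: the origin (TCP) lies at the very end of the fingers, on their centre line; the grasp point (between the pads) lies 19 mm behind it; z points along the fingers, y is the line along which they close (so a half turn about z gives the same grasp; the last joint's range is limited). The gripper opens to 92 mm and grips with 3 to 60 N. Pads are 19 mm wide; open, the fingers measure 130 mm over their backs; the gripper's body (75 mm by 190 mm) begins 47 mm behind the grasp point.
Start: joints at [-1.399, 0.342, 1.524, -0, 1.275, -0.146], TCP at [164.073, -498.723, 226.741] pointing down, gripper open.
Joint ranges: [-2.53, 2.53], [-0.77, 2.02], [0.04, 2.7], [-1, 4.14], [0.28, 2.66], [-3.11, 3.11]. Speed limits (rad/s): [2.57, 2.57, 3.14, 3.14, 3.14, 3.14].

### API

Orientations are given as [roll, pitch, yaw] about the fixed x, y, z axes, in that order (R = Rz(yaw) Ry(pitch) Rx(roll)).
In Python, from plant import bot gives the robot as it stands.
- The arm moves only by the tool send_rows, never from a script. Its argument "rows" is a list of rows, each an object of numbers: "x", "y", "z": the shift along the tool's x, y, z in units of 0.2 m (1.0 is 0.2 m); "ax", "ay", "az": the turn, a rotation vector about the tool's x, y, z in units of 60 degrees (1.0 is 60 degrees); "jaw": the opening, from -1 (shut) to 1 (fully open), so that 0 is half open. In form: [{"x": .., "y": .., "z": .., "ax": .., "ay": .., "az": .., "jaw": ..}, ...]. A call has exactly 10 rows; each row is the pose to reach, as a shift and turn from the pose commanded when the call began, along the tool's axes at that moment; what a row does not reach only later rows make up. A row lasts 1/8 s, in which the tool goes at most 62.5 mm and 10.7 degrees, less where a joint would pass 70% of its speed; a pose out of reach is approached as far as the arm can. A call with a number of a shift or a turn outside -1 to 1 is refused whole. A call with a gripper value outside its range is refused whole. The fingers move at their own pace and stop on an object; the grip force is fixed at half the most. Time passes only in rows, so rows that repeat a pose let the fingers close, or fill a call up. It gives the time, the measured TCP pose, the force, the opening and the grip force at its end, in the units of the state.
- bot.get_obs(): the state, without advancing time (a new reading comes with each control period).
- bot.capture(name): name is "scene" or "top"; returns (picture, depth): 400x640x3 uint8, red, green, blue; 400x640 float32, mm along the optical axis (not along the pixel's ray), 0 where there is no reading.
- bot.camera_model(name): a dict with "vertical_fov" (degrees; the focal length in pixels is half the picture's height over the tangent of half this angle, whatever the lens; pixels are square), "cx", "cy" (the principal point, pixels), "R" (3x3) and "t" (3): a world point X has camera coordinates R X + t. Camera axes: x right, y down, z forward; pixel columns grow to the right and rows downward; lengths in mm; the calibration is good to about 2 mm. A picture is of the moment at which its call begins. camera_model takes no time and is no camera call.
- bot.close_job(): hands the job in; it is judged then, once.
The state is a dict: "time": time; "joint_positions": joint angles; "dq": joint speeds; "tau": joint torques, N m; "tool_pos": TCP position; "tcp_rot": TCP orientation; "contact_force": force on the tool from outside, world axes, zero at the start; "moment": the same for the moment, N m; "grip_width": finger opening in mm; "finger_force": force on a finger pad.
Only numpy, scipy, OpenCV 4.12 (cv2) and the standard library are available. Lean on these libraries where they do the work, as an engineer would, in place of code of your own. Each camera call takes 0.05 s, during which the arm holds its last target. There are 200 camera calls.

### The job

The little terracotta bud vase stands off-centre on the small round wooden bat on top of the banding wheel. Tap or nudge it gently sideways with shut fingertips or the outside of the fingers until it stands centred on the bat, and leave it standing there, ready for banding. Never take it between the fingers, lift it, tip it over or push it off, and do not disturb the other things on the bench.

Things in the scene. Friction and masses are not known exactly. Their poses are not given: they have to be found in the camera images.
- vase: loose terracotta bud vase, blue band round its shoulder, 80 to 150 g, 66 mm high, round: flat foot 34 mm across, widest 48 mm across at 19 mm above the foot, neck 20 mm at 56 mm, lip 27 mm at the top. Origin: centre of the foot's underside; z up its axis. Pushed low (at its widest or below) it slides on the bat under about 1 N; pushed high or struck fast it rocks or tips over
- bat_center (a point): centre of the bat's flat top, on the wheel's upright axis, 166 mm above the bench. The bat: pale wooden disc 92 mm across, 10 mm thick, thin dark concentric rings 46, 64 and 82 mm across; on the narrower head of a dark cast banding wheel screwed to the bench. The bat turns about the axis with slight friction and does not move otherwise. Nothing else within 100 mm is as high
- jar_cobalt: bystander: loose blue glaze jar with black lid, 61 mm across, 75 mm high; origin: centre of its underside
- brush_round: bystander: loose brush with a pale wooden handle, 210 mm long, 20 mm thick, lying along its own y; origin: middle of its underside
- label_roll: bystander: loose white roll of labels lying flat, 60 mm across, 26 mm high; origin: centre of its underside
- stilt_1: bystander: loose three-armed kiln stilt, 44 mm across, 16 mm high; origin: centre of its underside
- brush_small: bystander: loose brush with a blue handle, 170 mm long, 19 mm thick, lying along its own y; origin: middle of its underside
Things that resemble listed ones, but are neither listed nor needed, are in the scene too. What is shaped like the vase but purple is not meant.

How it is judged:
By the outcome, as a careful person would: the job done as asked, in the order asked, and still so for the second after the job is handed in, with the robot touching nothing.
It also fails if it takes over 56 s, if anything falls off the work surface, if the arm or the gripper's body presses on something with over 40 N, if the wrist force passes 120 N, or if a joint passes its speed limit or range.

## Working session

There is one attempt and no reset: what is moved stays moved. The work goes in short steps, Python scripts to look and compute and a tool call to move; the robot and the scene stay as the last step left them, time stands still between calls to the robot, and variables do not carry over. Pictures are saved under pics/ and viewed, at most 10 in all, crops included, and the job is handed in when it is done.

Besides the shell and the picture viewer there is one more tool, called after ">>>" in YAML: its name, and indented under it one key for each argument. send_rows: Moves the arm, as the interface text tells. Its arguments: {"type":"object","properties":{"rows":{"type":"array","items":{"type":"object","properties":{"x":{"type":"number","minimum":-1,"maximum":1},"y":{"type":"number","minimum":-1,"maximum":1},"z":{"type":"number","minimum":-1,"maximum":1},"ax":{"type":"number","minimum":-1,"maximum":1},"ay":{"type":"number","minimum":-1,"maximum":1},"az":{"type":"number","minimum":-1,"maximum":1},"jaw":{"type":"number"}}}}},"required":["rows"]}

```bash
mkdir -p pics; cat > h.py <<'E'
import numpy as np, cv2
from plant import bot
def K(n):
    m=bot.camera_model(n); f=200/np.tan(np.radians(m["vertical_fov"])/2)
    return f,m["cx"],m["cy"],np.array(m["R"]),np.array(m["t"])
def ray(n,u,v):
    f,cx,cy,R,t=K(n); return -R.T@t, R.T@np.array([(u-cx)/f,(v-cy)/f,1])
def onz(n,u,v,z):
    c,d=ray(n,u,v); return c+d*(z-c[2])/d[2]
def pt(n,u,v,dep):
    c,d=ray(n,u,v); return c+d*dep
def proj(n,X):
    f,cx,cy,R,t=K(n); c=R@np.array(X,float)+t; return f*c[0]/c[2]+cx,f*c[1]/c[2]+cy
def save(p,img): cv2.imwrite(p,img[...,::-1])
E
python3 - <<'E'
from h import *
for n in("scene","top"):
    a,d=bot.capture(n); save(f"pics/{n}0.png",a); np.savez(f"{n}0",a=a,d=d); print(n,bot.camera_model(n))
o=bot.get_obs(); print(o["tool_pos"],o["tcp_rot"],o["time"])
E
```

```text
scene {'vertical_fov': 50.190930163073645, 'cx': 316.12911641385585, 'cy': 199.85291546574936, 'R': array([[ 0.87921078, -0.4764139 ,  0.00426605],
       [-0.27399054, -0.51292794, -0.81353187],
       [ 0.38976607,  0.71409713, -0.58150468]]), 't': array([-769.43779132,   34.77424465, 1001.39853402])}
top {'vertical_fov': 57.236535836780746, 'cx': 314.6366050647984, 'cy': 208.83358542402374, 'R': array([[-0.01285022, -0.99988913, -0.00752307],
       [-0.98001687,  0.01408768, -0.19841491],
       [ 0.19849889,  0.00482306, -0.98008924]]), 't': array([-432.93352828,  620.33021866,  867.69800951])}
[ 164.03372736 -498.34976064  226.13945195] [-3.14028570e+00 -2.07187955e-04  3.17850893e-01] 0.1
```

View pics/scene0.png

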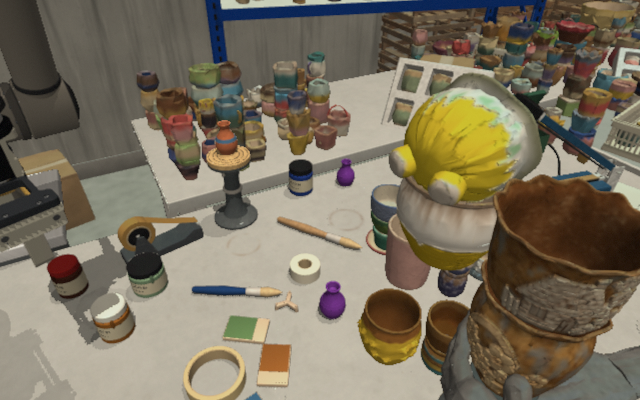

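View pics/top0.png

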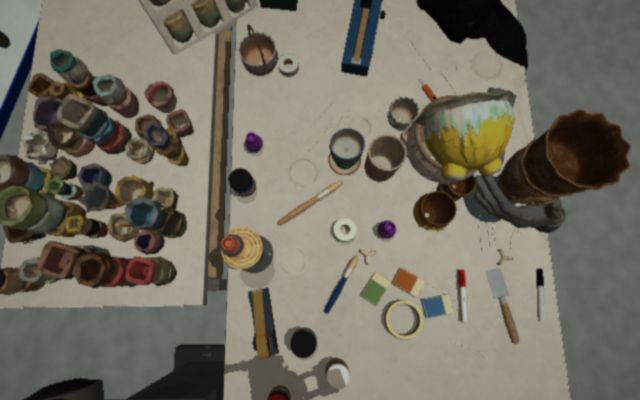

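The vase could be confused with four things: the terracotta vase on the bat (scene 228,138; top 232,244), the purple vases (scene 345,173 and 332,300), and the reddish pots on the back table (scene 180,130). I choose the one on the bat and check it in one close crop of both views.

```bash
python3 - <<'E'
from h import *
s=np.load("scene0.npz");t=np.load("top0.npz")
A=cv2.resize(s["a"][110:190,190:270],(400,400),interpolation=cv2.INTER_CUBIC)
B=cv2.resize(t["a"][210:290,200:280],(400,400),interpolation=cv2.INTER_CUBIC)
save("pics/c0.png",np.hstack([A,B]))
# bat top mask via depth in top and scene: points with z 160..170
for n,z,(r0,r1,c0,c1) in(("scene",s,(110,190,190,270)),("top",t,(210,290,200,280))):
    P=[];
    for v in range(r0,r1):
        for u in range(c0,c1):
            if z["d"][v,u]>0: P.append(np.r_[pt(n,u,v,z["d"][v,u]),u,v])
    P=np.array(P); h=P[:,2]
    print(n,np.histogram(h,bins=np.arange(130,250,5)))
    b=P[(h>161)&(h<171)]
    hull=cv2.convexHull(b[:,:2].astype(np.float32)); print("bat circ",cv2.minEnclosingCircle(hull),np.median(b[:,2]))
    for lo,hi in((175,195),(195,215),(222,240)):
        w=P[(h>lo)&(h<hi)]; print(lo,len(w),w[:,:3].mean(0).round(1) if len(w) else 0, cv2.minEnclosingCircle(w[:,:2].astype(np.float32)) if len(w) else 0)
E
```

```text
Traceback (most recent call last):
  File "h.py", line 11, in pt
    c,d=ray(n,u,v); return c+d*dep
        ~~~^^^^^^^
  File "h.py", line 7, in ray
    f,cx,cy,R,t=K(n); return -R.T@t, R.T@np.array([(u-cx)/f,(v-cy)/f,1])
                ~^^^
  File "h.py", line 4, in K
    m=bot.camera_model(n); f=200/np.tan(np.radians(m["vertical_fov"])/2)
ValueError: time passes only in moves, steps and waits
```

View pics/c0.png

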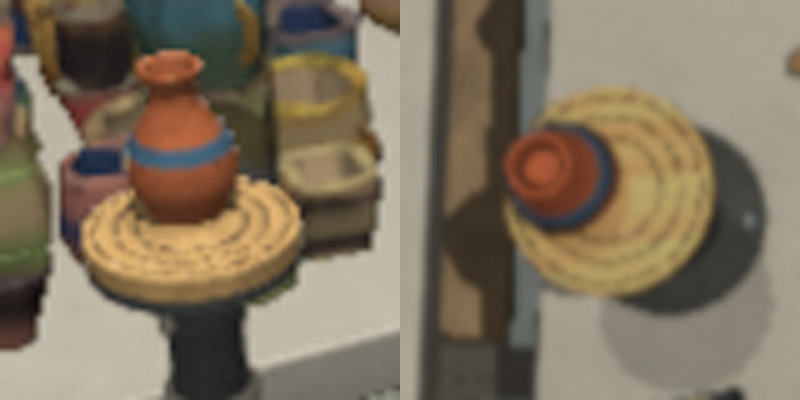

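The crop shows the terracotta vase with the blue band standing upright on the ringed bat (scene about 226,138), displaced to image left and slightly up in the top view (about 310+ /5 → 230,245), which is +y and slightly +x. Next I cache the calibration and vectorise the measurement.

```bash
cat > h.py <<'E'
import numpy as np, cv2, os, pickle
from plant import bot
if not os.path.exists("cam.pkl"): pickle.dump({n:bot.camera_model(n) for n in("scene","top")},open("cam.pkl","wb"))
C=pickle.load(open("cam.pkl","rb"))
def K(n):
    m=C[n]; return 200/np.tan(np.radians(m["vertical_fov"])/2),m["cx"],m["cy"],np.array(m["R"]),np.array(m["t"])
def onz(n,u,v,z):
    f,cx,cy,R,t=K(n); c=-R.T@t; d=R.T@np.array([(u-cx)/f,(v-cy)/f,1]); return c+d*(z-c[2])/d[2]
def proj(n,X):
    f,cx,cy,R,t=K(n); c=R@np.array(X,float)+t; return np.array([f*c[0]/c[2]+cx,f*c[1]/c[2]+cy])
def save(p,img): cv2.imwrite(p,img[...,::-1])
def cloud(n,d,r):
    f,cx,cy,R,t=K(n); v,u=np.mgrid[r[0]:r[1],r[2]:r[3]]; z=d[r[0]:r[1],r[2]:r[3]]
    return (np.dstack([(u-cx)/f*z,(v-cy)/f*z,z])-t)@R
REG={"scene":(105,195,185,275),"top":(205,290,195,285)}
def masks(n,a):
    r=REG[n]; hsv=cv2.cvtColor(a,cv2.COLOR_RGB2HSV)[r[0]:r[1],r[2]:r[3]]
    H,S,V=[hsv[...,i].astype(int) for i in range(3)]
    return (H<=11)&(S>110)&(V>60),(H>14)&(H<32)&(S>60)&(V>110),(H>95)&(H<125)&(S>60)
E
python3 - <<'E'
from h import *
for n in("scene","top"):
    z=np.load(n+"0.npz"); r=REG[n]; P=cloud(n,z["d"],r); h=P[...,2]; ok=z["d"][r[0]:r[1],r[2]:r[3]]>0
    m=masks(n,z["a"]); off=np.array([r[2],r[0]])
    near=ok&(h>155)&(h<240)
    y=m[1]&near; yb=P[y&(h>160)&(h<172)]
    c,rad=cv2.minEnclosingCircle(yb[:,:2].astype(np.float32)); print(n,"bat depth circ",c,rad,np.median(yb[:,2]))
    # colour: outer ellipse of bat+vase hull
    v=(m[0]|m[2])&near; pts=np.argwhere(v)[:,::-1]+off
    for lo,hi in((172,192),(192,212),(224,240)):
        w=P[v&(h>lo)&(h<hi)]; c,rad=cv2.minEnclosingCircle(w[:,:2].astype(np.float32)); print(lo,len(w),w.mean(0).round(1),np.round(c,1),round(rad,1))
    o=m[0]&near; pp=np.argwhere(o)[:,::-1]+off; print("orange px",len(pp),pp.min(0),pp.max(0),"top z",h[o].max())
    Y=np.argwhere(y&(h>160)&(h<172))[:,::-1]+off
    hull=cv2.convexHull(Y.astype(np.int32))[:,0]
    XY=np.array([onz(n,u,v,166)[:2] for u,v in hull]); 
    A=np.c_[2*XY,np.ones(len(XY))]; s=np.linalg.lstsq(A,(XY**2).sum(1),rcond=None)[0]; print("hull circle@166",s[:2],np.sqrt(s[2]+s[0]**2+s[1]**2))
E
```

```text
scene bat depth circ (510.41754150390625, -282.47161865234375) 47.30033493041992 166.34532699367506
172 163 [ 514.3 -266.6  183.7] [ 534.6 -183.2] 110.9
192 160 [ 509.9 -279.   202.6] [ 512.4 -269.5] 21.7
224 82 [ 513.9 -265.3  229.5] [ 513.4 -266.5] 14.4
orange px 524 [185 114] [237 154] top z 233.3617842988346
hull circle@166 [ 508.36847247 -285.94861274] 48.16633772300821
top bat depth circ (509.2859191894531, -279.6236267089844) 45.8416862487793 166.69825764104348
172 4 [ 499.5 -282.1  189.8] [ 499.1 -280.8] 8.2
192 98 [ 507.1 -272.   206.4] [ 512.1 -265.1] 21.0
224 91 [ 514.2 -263.3  230.6] [ 513.3 -264. ] 13.2
orange px 247 [221 236] [242 254] top z 235.23028089168844
hull circle@166 [ 509.20462445 -279.96880563] 45.650835002351755
```

```bash
python3 - <<'E'
from h import *
print(proj("top",[0,0,0]),proj("top",[528,-201,175]))
for n in("scene","top"):
    z=np.load(n+"0.npz"); P=cloud(n,z["d"],(0,400,0,640)).reshape(-1,3); P=P[z["d"].ravel()>0]
    for y in range(-520,0,40):
        print(n,y,[int(np.percentile(q,99)) if len(q)>5 else -1 for q in [P[(abs(P[:,0]-x)<20)&(abs(P[:,1]-y)<20),2] for x in range(160,720,40)]])
E
```

```text
[131.74942121 470.88408357] [204.64881844 238.76469727]
scene -520 [358, 425, 69, 3, 2, 3, 18, 18, 19, 25, 28, 28, 3, 18]
scene -480 [2, 427, 70, 2, 3, 17, 19, 2, 2, 2, 27, 27, 14, 20]
scene -440 [332, 314, 3, 64, 63, 2, 2, 2, 2, 2, 3, 2, 18, 18]
scene -400 [334, 3, 30, 64, 63, 2, 2, 2, 3, 3, 3, 19, 20, 2]
scene -360 [72, 70, 3, 65, 66, 2, 3, 2, 3, 3, 2, 18, 3, 3]
scene -320 [72, 28, 22, 95, 94, 72, 52, 28, 167, 167, 166, 2, 2, 2]
scene -280 [2, 2, 2, -1, 76, 70, 52, 2, 205, 232, 167, 3, 3, 76]
scene -240 [3, 3, 3, -1, 3, 3, 3, 3, 199, 233, 167, 3, 3, 77]
scene -200 [2, 2, 1, -1, 0, -1, 2, 2, 2, -1, 2, 3, 1, 2]
scene -160 [2, -1, -1, -1, -1, -1, 2, 2, 2, 1, 2, 2, 2, 2]
scene -120 [1, -1, -1, -1, -1, 0, 2, 2, 3, 3, 195, 194, 3, 3]
scene -80 [415, 461, 458, -1, -1, -3, 3, 168, 168, 3, 199, 197, 131, 50]
scene -40 [390, 371, 440, -1, -1, 0, 2, 169, 169, 67, 199, 198, 51, 51]
top -520 [4, 71, 70, 4, 4, 4, 19, 20, 21, 25, 31, 30, 5, 16]
top -480 [4, 72, 71, 4, 4, 18, 20, 15, 4, 4, 29, 27, 10, 21]
top -440 [3, 4, 4, 65, 64, 4, 4, 4, 4, 4, 4, 4, 18, 18]
top -400 [4, 4, 4, 66, 65, 4, 4, 4, 4, 4, 4, 20, 22, 5]
top -360 [73, 71, 4, 61, 4, 4, 4, 4, 4, 4, 4, 20, 4, 4]
top -320 [72, 65, 4, 97, 95, 72, 52, 12, 169, 168, 168, 4, 4, 4]
top -280 [4, 4, 5, 68, 81, 69, 52, 4, 209, 233, 169, 5, 4, 77]
top -240 [4, 4, 4, 4, 4, 5, 5, 4, 208, 234, 168, 4, 5, 79]
top -200 [3, 4, 4, 4, 4, 4, 4, 4, 3, -1, 4, 3, 4, 4]
top -160 [-14, -1, -1, -1, -1, -1, 4, 4, 3, 3, 3, 3, 3, 3]
top -120 [-13, -1, -1, -1, -1, 1, 4, 4, 4, 4, 186, 194, 4, 4]
top -80 [-15, -1, -1, -1, -1, 3, 4, 170, 171, 4, 199, 198, 56, 52]
top -40 [-16, 219, 250, -1, -1, 2, 5, 170, 170, 68, 199, 199, 52, 53]
```

>>> send_rows:
  rows:
    - {"z": -0.15,"jaw": -1}
    - {"z": -0.3,"jaw": -1}
    - {"z": -0.4,"az": 0.1,"jaw": -1}
    - {"z": -0.4,"az": 0.25,"jaw": -1}
    - {"z": -0.4,"az": 0.4,"jaw": -1}
    - {"z": -0.4,"az": 0.52,"jaw": -1}
    - {"z": -0.4,"az": 0.52,"jaw": -1}
    - {"z": -0.4,"az": 0.52,"jaw": -1}
    - {"z": -0.4,"az": 0.52,"jaw": -1}
    - {"z": -0.4,"az": 0.52,"jaw": -1}

```text
schema error: expected keys x, y, z, ax, ay, az, jaw
```

>>> send_rows:
  rows:
    - {"x": 0,"y": 0,"z": -0.15,"ax": 0,"ay": 0,"az": 0,"jaw": -1}
    - {"x": 0,"y": 0,"z": -0.3,"ax": 0,"ay": 0,"az": 0,"jaw": -1}
    - {"x": 0,"y": 0,"z": -0.4,"ax": 0,"ay": 0,"az": 0.1,"jaw": -1}
    - {"x": 0.1,"y": 0,"z": -0.4,"ax": 0,"ay": 0,"az": 0.25,"jaw": -1}
    - {"x": 0.3,"y": 0,"z": -0.4,"ax": 0,"ay": 0,"az": 0.4,"jaw": -1}
    - {"x": 0.5,"y": -0.1,"z": -0.4,"ax": 0,"ay": 0,"az": 0.52,"jaw": -1}
    - {"x": 0.7,"y": -0.2,"z": -0.4,"ax": 0,"ay": 0,"az": 0.52,"jaw": -1}
    - {"x": 0.9,"y": -0.3,"z": -0.4,"ax": 0,"ay": 0,"az": 0.52,"jaw": -1}
    - {"x": 1,"y": -0.4,"z": -0.4,"ax": 0,"ay": 0,"az": 0.52,"jaw": -1}
    - {"x": 1,"y": -0.5,"z": -0.4,"ax": 0,"ay": 0,"az": 0.52,"jaw": -1}

```text
time: 1.35
tool_pos: [323.7, -339.8, 306.2]
tcp_rot: [-3.141, 0.001, -0.224]
contact_force: [-0.4, -0.3, -0.3]
grip_width: 0.8
finger_force: 0.0
```

>>> send_rows:
  rows:
    - {"x": 0.1,"y": -0.1,"z": 0,"ax": 0,"ay": 0,"az": 0,"jaw": -1}
    - {"x": 0.2,"y": -0.25,"z": 0,"ax": 0,"ay": 0,"az": 0,"jaw": -1}
    - {"x": 0.35,"y": -0.4,"z": 0,"ax": 0,"ay": 0,"az": 0,"jaw": -1}
    - {"x": 0.5,"y": -0.55,"z": 0,"ax": 0,"ay": 0,"az": 0,"jaw": -1}
    - {"x": 0.65,"y": -0.7,"z": 0,"ax": 0,"ay": 0,"az": 0,"jaw": -1}
    - {"x": 0.8,"y": -0.85,"z": 0,"ax": 0,"ay": 0,"az": 0,"jaw": -1}
    - {"x": 0.84,"y": -0.92,"z": 0,"ax": 0,"ay": 0,"az": 0,"jaw": -1}
    - {"x": 0.84,"y": -0.92,"z": 0.1,"ax": 0,"ay": 0,"az": 0,"jaw": -1}
    - {"x": 0.84,"y": -0.92,"z": 0.2,"ax": 0,"ay": 0,"az": 0,"jaw": -1}
    - {"x": 0.84,"y": -0.92,"z": 0.2,"ax": 0,"ay": 0,"az": 0,"jaw": -1}

```text
time: 2.6
tool_pos: [526.6, -199.6, 265.3]
tcp_rot: [-3.141, 0.004, -0.227]
contact_force: [-0.6, -0.2, -0.2]
grip_width: 0.6
finger_force: 0.0
```

```bash
python3 - <<'E'
from h import *
a,d=bot.capture("scene"); b,_=bot.capture("top")
save("pics/p1.png",np.hstack([cv2.resize(a[90:200,170:280],(400,400)),cv2.resize(b[190:300,170:280],(400,400))]))
o=bot.get_obs(); print(o["tool_pos"],o["tcp_rot"])
E
```

```text
[ 527.67854299 -200.06604215  267.3277143 ] [ 3.14129744e+00 -3.38141296e-04 -2.27247466e-01]
```

View pics/p1.png

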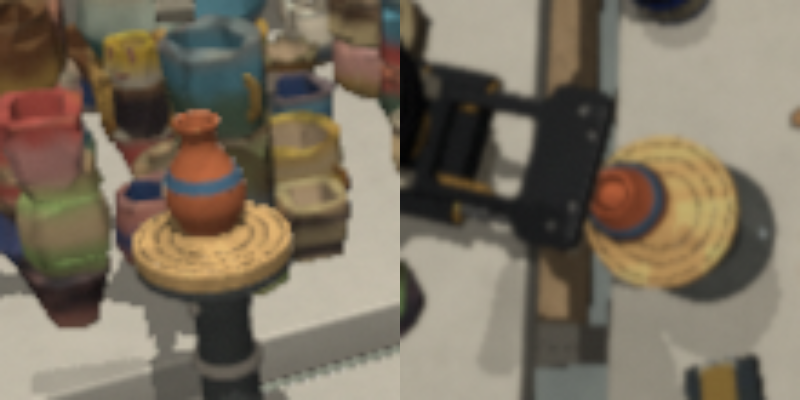

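The pictures show the vase still standing off-centre (crop scene 205,190). The gripper is beside it on the +y side, with its body edge near the vase in the top view, and it is well above.

>>> send_rows:
  rows:
    - {"x": 0,"y": 0,"z": 0.08,"ax": 0,"ay": 0,"az": 0,"jaw": -1}
    - {"x": 0,"y": 0,"z": 0.16,"ax": 0,"ay": 0,"az": 0,"jaw": -1}
    - {"x": 0,"y": 0,"z": 0.24,"ax": 0,"ay": 0,"az": 0,"jaw": -1}
    - {"x": 0,"y": 0,"z": 0.32,"ax": 0,"ay": 0,"az": 0,"jaw": -1}
    - {"x": 0,"y": 0,"z": 0.38,"ax": 0,"ay": 0,"az": 0,"jaw": -1}
    - {"x": 0,"y": 0,"z": 0.42,"ax": 0,"ay": 0,"az": 0,"jaw": -1}
    - {"x": 0,"y": 0,"z": 0.44,"ax": 0,"ay": 0,"az": 0,"jaw": -1}
    - {"x": 0,"y": 0,"z": 0.45,"ax": 0,"ay": 0,"az": 0,"jaw": -1}
    - {"x": 0,"y": 0,"z": 0.45,"ax": 0,"ay": 0,"az": 0,"jaw": -1}
    - {"x": 0,"y": 0,"z": 0.45,"ax": 0,"ay": 0,"az": 0,"jaw": -1}

```text
time: 3.95
tool_pos: [528.0, -199.8, 177.1]
tcp_rot: [3.141, -0.001, -0.227]
contact_force: [0.4, 0.2, 1.3]
grip_width: 0.5
finger_force: 0.0
```

```bash
cat >> h.py <<'E'
def circ(XY):
    A=np.c_[2*XY,np.ones(len(XY))]; s=np.linalg.lstsq(A,(XY**2).sum(1),rcond=None)[0]; return s[:2],np.sqrt(s[2]+s[0]**2+s[1]**2)
def vase(n,a,d):
    r=REG[n]; P=cloud(n,d,r); h=P[...,2]; m=masks(n,a); on=np.hypot(P[...,0]-510,P[...,1]+280)<60
    w=P[m[0]&on&(h>222)&(h<240)]; c,rad=cv2.minEnclosingCircle(w[:,:2].astype(np.float32))
    b=P[m[1]&on&(h>160)&(h<172)]; cb,rb=cv2.minEnclosingCircle(b[:,:2].astype(np.float32))
    bl=P[m[2]&on&(h>185)&(h<215)]
    print(n,"lip",np.round(c,1),round(rad,1),"z",w[:,2].max().round(),"bat",np.round(cb,1),round(rb,1),"band mean",bl.mean(0).round(1) if len(bl) else 0,len(bl))
E
python3 - <<'E'
from h import *
for n in("scene","top"): 
    a,d=bot.capture(n); vase(n,a,d)
    if n=="scene": save("pics/p2.png",cv2.resize(a[60:200,160:300],(560,560)))
o=bot.get_obs(); print(o["tool_pos"],o["contact_force"])
E
```

```text
scene lip [ 514.2 -267.4] 12.6 z 234.0 bat [ 510.6 -283. ] 46.9 band mean [ 509.2 -280.5  199.5] 52Traceback (most recent call last):
  File "<stdin>", line 3, in <module>
  File "h.py", line 27, in vase
    print(n,"lip",np.round(c,1),round(rad,1),"z",w[:,2].max().round(),"bat",np.round(cb,1),round(rb,1),"band mean",bl.mean(0).round(1) if len(bl) else 0,len(bl))
                                                 ~~~~~~~~~~^^
    return umr_maximum(a, axis, None, out, keepdims, initial, where)
ValueError: zero-size array to reduction operation maximum which has no identity
```

View pics/p2.png

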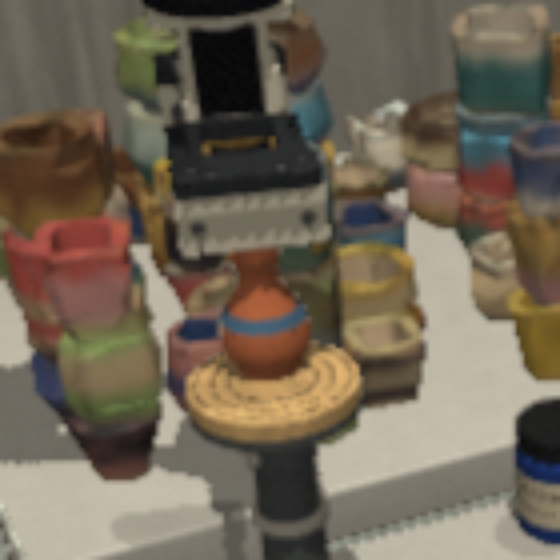

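The crop shows the gripper body behind and above the vase neck (crop 250,215), the fingers on the far (+y) side, and the vase still standing. I approach, then nudge slowly.

>>> send_rows:
  rows:
    - {"x": 0,"y": 0.03,"z": 0,"ax": 0,"ay": 0,"az": 0,"jaw": -1}
    - {"x": 0,"y": 0.06,"z": 0,"ax": 0,"ay": 0,"az": 0,"jaw": -1}
    - {"x": 0,"y": 0.08,"z": 0,"ax": 0,"ay": 0,"az": 0,"jaw": -1}
    - {"x": 0,"y": 0.09,"z": 0,"ax": 0,"ay": 0,"az": 0,"jaw": -1}
    - {"x": 0,"y": 0.1,"z": 0,"ax": 0,"ay": 0,"az": 0,"jaw": -1}
    - {"x": 0,"y": 0.11,"z": 0,"ax": 0,"ay": 0,"az": 0,"jaw": -1}
    - {"x": 0,"y": 0.12,"z": 0,"ax": 0,"ay": 0,"az": 0,"jaw": -1}
    - {"x": 0,"y": 0.13,"z": 0,"ax": 0,"ay": 0,"az": 0,"jaw": -1}
    - {"x": 0,"y": 0.14,"z": 0,"ax": 0,"ay": 0,"az": 0,"jaw": -1}
    - {"x": 0,"y": 0.14,"z": 0,"ax": 0,"ay": 0,"az": 0,"jaw": -1}

```text
time: 5.3
tool_pos: [521.6, -227.1, 176.7]
tcp_rot: [3.142, -0.0, -0.227]
contact_force: [-0.2, 0.1, -0.7]
grip_width: 0.9
finger_force: 0.0
```

```bash
python3 - <<'E'
from h import *
a,d=bot.capture("scene")
n="scene"; vase(n,a,d) 
# band/foot pixel tracking vs start
for A in (np.load("scene0.npz")["a"],a):
    m=masks(n,A)[2]; v,u=np.nonzero(m[35:55,28:62]); print("band px",u.min()+213,u.max()+213,v.mean()+140,len(u))
o=bot.get_obs(); print(o["tool_pos"],o["contact_force"])
E
```

```text
scene lip [ 512.2 -276.2] 6.0 z 225.0 bat [ 510.5 -282.5] 46.7 band mean [ 508.5 -282.7  199.4] 53
band px 213 234 141.1219512195122 41
band px 213 234 141.375 48
[ 521.55824009 -227.06250828  176.70681033] [ 0.74203622  0.50106652 -1.15898047]
```

>>> send_rows:
  rows:
    - {"x": 0,"y": 0.007,"z": 0,"ax": 0,"ay": 0,"az": 0,"jaw": -1}
    - {"x": 0,"y": 0.014,"z": 0,"ax": 0,"ay": 0,"az": 0,"jaw": -1}
    - {"x": 0,"y": 0.021,"z": 0,"ax": 0,"ay": 0,"az": 0,"jaw": -1}
    - {"x": 0,"y": 0.028,"z": 0,"ax": 0,"ay": 0,"az": 0,"jaw": -1}
    - {"x": 0,"y": 0.035,"z": 0,"ax": 0,"ay": 0,"az": 0,"jaw": -1}
    - {"x": 0,"y": 0.04,"z": 0,"ax": 0,"ay": 0,"az": 0,"jaw": -1}
    - {"x": 0,"y": 0.04,"z": 0,"ax": 0,"ay": 0,"az": 0,"jaw": -1}
    - {"x": 0,"y": 0.03,"z": 0,"ax": 0,"ay": 0,"az": 0,"jaw": -1}
    - {"x": 0,"y": -0.01,"z": 0,"ax": 0,"ay": 0,"az": 0,"jaw": -1}
    - {"x": 0,"y": -0.06,"z": 0,"ax": 0,"ay": 0,"az": 0,"jaw": -1}

```text
time: 6.6
tool_pos: [524.4, -214.7, 176.7]
tcp_rot: [3.142, -0.0, -0.227]
contact_force: [-0.5, 0.2, 0.9]
grip_width: 0.7
finger_force: 0.0
```

>>> send_rows:
  rows:
    - {"x": 0,"y": -0.1,"z": 0,"ax": 0,"ay": 0,"az": 0,"jaw": -1}
    - {"x": 0,"y": -0.1,"z": -0.1,"ax": 0,"ay": 0,"az": 0,"jaw": -1}
    - {"x": 0,"y": -0.1,"z": -0.25,"ax": 0,"ay": 0,"az": 0,"jaw": -1}
    - {"x": 0,"y": -0.1,"z": -0.4,"ax": 0,"ay": 0,"az": 0,"jaw": -1}
    - {"x": 0,"y": -0.15,"z": -0.5,"ax": 0,"ay": 0,"az": 0,"jaw": -1}
    - {"x": 0,"y": -0.3,"z": -0.5,"ax": 0,"ay": 0,"az": 0,"jaw": -1}
    - {"x": 0,"y": -0.4,"z": -0.5,"ax": 0,"ay": 0,"az": 0,"jaw": -1}
    - {"x": 0,"y": -0.4,"z": -0.5,"ax": 0,"ay": 0,"az": 0,"jaw": -1}
    - {"x": 0,"y": -0.4,"z": -0.5,"ax": 0,"ay": 0,"az": 0,"jaw": -1}
    - {"x": 0,"y": -0.4,"z": -0.5,"ax": 0,"ay": 0,"az": 0,"jaw": -1}

```text
time: 7.85
tool_pos: [542.1, -138.0, 276.5]
tcp_rot: [3.141, 0.0, -0.228]
contact_force: [0.5, -0.1, 0.0]
grip_width: 0.4
finger_force: 0.0
```

```bash
python3 - <<'E'
from h import *
I=[]
for n in("scene","top"): 
    a,d=bot.capture(n); np.savez(n+"1",a=a,d=d); vase(n,a,d); r=REG[n]; I.append(cv2.resize(a[r[0]:r[1],r[2]:r[3]],(400,400),interpolation=cv2.INTER_CUBIC))
save("pics/p3.png",np.hstack(I))
o=bot.get_obs(); print(o["tool_pos"],o["contact_force"],o["time"])
E
```

```text
scene lip [ 512.4 -275.3] 13.6 z 234.0 bat [ 510.  -282.7] 46.3 band mean [ 506.9 -289.6  199.4] 51
top lip [ 511.  -273.7] 12.9 z 235.0 bat [ 509.6 -279.9] 46.0 band mean [ 504.  -290.3  199.2] 11
[ 542.11292869 -138.00953159  276.59221135] [-0.19709442  0.77189115  0.23753621] 7.95
```

View pics/p3.png

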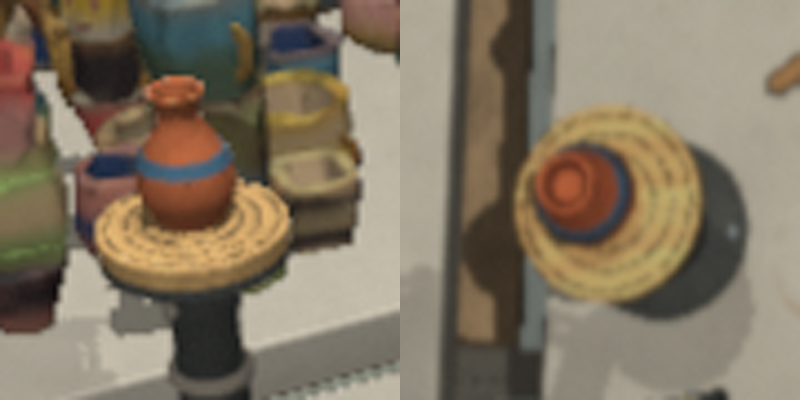

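The pictures show the vase upright and moved inward, with about 7 mm still to go. In the right panel the lip is at 568,185 and the bat centre at about 608,203. I repeat the nudge about 6 mm further.

>>> send_rows:
  rows:
    - {"x": 0,"y": 0.15,"z": 0,"ax": 0,"ay": 0,"az": 0,"jaw": -1}
    - {"x": 0,"y": 0.25,"z": 0,"ax": 0,"ay": 0,"az": 0,"jaw": -1}
    - {"x": 0,"y": 0.32,"z": 0.1,"ax": 0,"ay": 0,"az": 0,"jaw": -1}
    - {"x": 0,"y": 0.32,"z": 0.2,"ax": 0,"ay": 0,"az": 0,"jaw": -1}
    - {"x": 0,"y": 0.32,"z": 0.3,"ax": 0,"ay": 0,"az": 0,"jaw": -1}
    - {"x": 0,"y": 0.32,"z": 0.38,"ax": 0,"ay": 0,"az": 0,"jaw": -1}
    - {"x": 0,"y": 0.32,"z": 0.45,"ax": 0,"ay": 0,"az": 0,"jaw": -1}
    - {"x": 0,"y": 0.34,"z": 0.49,"ax": 0,"ay": 0,"az": 0,"jaw": -1}
    - {"x": 0,"y": 0.37,"z": 0.5,"ax": 0,"ay": 0,"az": 0,"jaw": -1}
    - {"x": 0,"y": 0.4,"z": 0.5,"ax": 0,"ay": 0,"az": 0,"jaw": -1}

```text
time: 9.2
tool_pos: [524.4, -216.0, 177.1]
tcp_rot: [3.141, -0.001, -0.227]
contact_force: [0.2, 0.9, 1.0]
grip_width: 0.5
finger_force: 0.0
```

>>> send_rows:
  rows:
    - {"x": 0,"y": 0.03,"z": 0,"ax": 0,"ay": 0,"az": 0,"jaw": -1}
    - {"x": 0,"y": 0.06,"z": 0,"ax": 0,"ay": 0,"az": 0,"jaw": -1}
    - {"x": 0,"y": 0.08,"z": 0,"ax": 0,"ay": 0,"az": 0,"jaw": -1}
    - {"x": 0,"y": 0.09,"z": 0,"ax": 0,"ay": 0,"az": 0,"jaw": -1}
    - {"x": 0,"y": 0.1,"z": 0,"ax": 0,"ay": 0,"az": 0,"jaw": -1}
    - {"x": 0,"y": 0.107,"z": 0,"ax": 0,"ay": 0,"az": 0,"jaw": -1}
    - {"x": 0,"y": 0.114,"z": 0,"ax": 0,"ay": 0,"az": 0,"jaw": -1}
    - {"x": 0,"y": 0.121,"z": 0,"ax": 0,"ay": 0,"az": 0,"jaw": -1}
    - {"x": 0,"y": 0.13,"z": 0,"ax": 0,"ay": 0,"az": 0,"jaw": -1}
    - {"x": 0,"y": 0.13,"z": 0,"ax": 0,"ay": 0,"az": 0,"jaw": -1}

```text
time: 10.45
tool_pos: [518.4, -240.8, 176.7]
tcp_rot: [3.141, -0.0, -0.227]
contact_force: [0.1, -0.1, 0.2]
grip_width: 0.7
finger_force: 0.1
```

>>> send_rows:
  rows:
    - {"x": 0,"y": -0.03,"z": 0,"ax": 0,"ay": 0,"az": 0,"jaw": -1}
    - {"x": 0,"y": -0.12,"z": 0,"ax": 0,"ay": 0,"az": 0,"jaw": -1}
    - {"x": 0,"y": -0.18,"z": -0.1,"ax": 0,"ay": 0,"az": 0,"jaw": -1}
    - {"x": 0,"y": -0.2,"z": -0.25,"ax": 0,"ay": 0,"az": 0,"jaw": -1}
    - {"x": 0,"y": -0.2,"z": -0.4,"ax": 0,"ay": 0,"az": 0,"jaw": -1}
    - {"x": 0,"y": -0.25,"z": -0.5,"ax": 0,"ay": 0,"az": 0,"jaw": -1}
    - {"x": 0,"y": -0.4,"z": -0.5,"ax": 0,"ay": 0,"az": 0,"jaw": -1}
    - {"x": 0,"y": -0.53,"z": -0.5,"ax": 0,"ay": 0,"az": 0,"jaw": -1}
    - {"x": 0,"y": -0.53,"z": -0.5,"ax": 0,"ay": 0,"az": 0,"jaw": -1}
    - {"x": 0,"y": -0.53,"z": -0.5,"ax": 0,"ay": 0,"az": 0,"jaw": -1}

```text
time: 11.7
tool_pos: [542.2, -137.1, 276.7]
tcp_rot: [3.141, 0.0, -0.226]
contact_force: [-0.4, -0.4, 0.6]
grip_width: 0.3
finger_force: 0.0
```

```bash
cat >> h.py <<'E'
def fine(n,a,d):
    # by colour outlines and rays: lip top edge band ellipse at z=232, bat hull at z=166
    r=REG[n]; off=np.array([r[2],r[0]]); P=cloud(n,d,r); h=P[...,2]; m=masks(n,a); on=np.hypot(P[...,0]-510,P[...,1]+280)<60
    out=[]
    for mk,z in((m[0]&on&(h>226)&(h<242),231.),((m[1]|m[0]|m[2])&on&(h>161)&(h<250),166.)):
        mk=cv2.morphologyEx(mk.astype(np.uint8),cv2.MORPH_OPEN,np.ones((2,2))) if z<200 else mk.astype(np.uint8)
        q=np.argwhere(mk)[:,::-1]+off; hull=cv2.convexHull(q.astype(np.int32))[:,0]
        XY=np.array([onz(n,u,v,z)[:2] for u,v in hull])
        if z<200: XY=XY[abs(np.hypot(XY[:,0]-510,XY[:,1]+281)-46)<5]
        out.append(circ(XY))
    print(n,"fine lip",out[0][0].round(1),out[0][1].round(1),"bat",out[1][0].round(1),out[1][1].round(1),"off",(out[0][0]-out[1][0]).round(1))
E
python3 - <<'E'
from h import *
for n in("scene","top"): 
    for k in "01": z=np.load(n+k+".npz"); fine(n,z["a"],z["d"])
    for _ in range(3): a,d=bot.capture(n); vase(n,a,d); fine(n,a,d)
    np.savez(n+"2",a=a,d=d)
o=bot.get_obs(); print(o["tool_pos"],o["time"])
E
```

```text
scene fine lip [ 513.7 -267. ] 15.3 bat [ 509.5 -289.5] 45.7 off [ 4.3 22.6]
scene fine lip [ 510.9 -277.2] 15.7 bat [ 509.7 -289.2] 45.5 off [ 1.2 12. ]
scene lip [ 509.8 -281.2] 14.0 z 234.0 bat [ 510.6 -282.6] 46.7 band mean [ 505.8 -295.9  199.4] 58
scene fine lip [ 510.3 -281.9] 15.1 bat [ 509.5 -289.5] 45.7 off [0.9 7.6]
scene lip [ 510.1 -280.9] 13.1 z 234.0 bat [ 512.1 -282.8] 47.9 band mean [ 505.6 -295.6  199.3] 59
scene fine lip [ 510.3 -281.9] 15.1 bat [ 509.7 -289.2] 45.5 off [0.6 7.3]
scene lip [ 510.7 -281.5] 13.5 z 234.0 bat [ 511.3 -283.8] 47.5 band mean [ 506.5 -296.2  199.5] 60
scene fine lip [ 510.  -281.8] 15.0 bat [ 509.6 -289.5] 45.5 off [0.4 7.7]
top fine lip [ 513.6 -264. ] 12.8 bat [ 507.1 -282. ] 45.7 off [ 6.6 17.9]
top fine lip [ 511.  -273.6] 12.5 bat [ 507.  -282.3] 45.6 off [4.1 8.7]
top lip [ 509.8 -279.4] 12.8 z 235.0 bat [ 509.1 -279.7] 46.1 band mean [ 506.7 -300.   200.1] 5
top fine lip [ 510.  -279.1] 12.6 bat [ 507.  -282.2] 45.6 off [3.  3.1]
top lip [ 509.7 -279.4] 12.8 z 235.0 bat [ 509.3 -279.7] 45.9 band mean [ 504.6 -299.3  199. ] 6
top fine lip [ 509.9 -279.1] 12.5 bat [ 507.  -282.2] 45.6 off [2.9 3.1]
top lip [ 509.7 -279.1] 13.0 z 235.0 bat [ 509.4 -279.7] 46.1 band mean [ 506.  -299.7  198.5] 5
top fine lip [ 510.  -279.1] 12.6 bat [ 506.9 -282.2] 45.6 off [3.  3.1]
[ 542.15071487 -137.85780005  276.64981694] 12.0
```

```bash
python3 - <<'E'
from h import *
for n in("scene","top"):
  f=K(n)[0]
  for k in "02":
    z=np.load(n+k+".npz"); a,d=z["a"],z["d"]; r=REG[n]; off=np.array([r[2],r[0]]); P=cloud(n,d,r); h=P[...,2]; m=masks(n,a); on=np.hypot(P[...,0]-510,P[...,1]+280)<60
    b=m[1]&on&(h>158)&(h<172); u=np.nonzero(b.any(0))[0]+r[2]; bu=(u[0]+u[-1])/2
    lip=m[0]&on&(h>224)&(h<242); u=np.nonzero(lip.any(0))[0]+r[2]; lu=(u[0]+u[-1])/2
    wid=[]
    for row in (m[0]|m[2])&on&(h>172):
        q=np.nonzero(row)[0]+r[2]
        if len(q)>4: wid.append((len(q),(q[0]+q[-1])/2))
    wid.sort(); w=np.mean([c for _,c in wid[-5:]])
    cb=np.array([509.6,-280.6]); 
    e=lambda px,zz:px-proj(n,[*cb,zz])[0]
    s=(f/(K(n)[3]@np.array([*cb,190])+K(n)[4])[2])
    print(n,k,"u offsets mm: lip-bat",((e(lu,231)-e(bu,164))/s).round(2),"belly-bat",((e(w,187)-e(bu,164))/s).round(2))
    t=m[1]&on&(h>164)&(h<170); q=np.argwhere(t)[:,::-1]+off; hu=cv2.convexHull(q.astype(np.int32))[:,0]
    XY=np.array([onz(n,x,y,166)[:2] for x,y in hu]); XY=XY[np.hypot(*(XY-cb).T)>42]; print("  bat",circ(XY))
    w=P[lip&(h>229)]; print("  lip depth circle fit",[np.round(v,1) for v in cv2.minEnclosingCircle(w[:,:2].astype(np.float32))],w.mean(0).round(1))
E
```

```text
scene 0 u offsets mm: lip-bat -2.43 belly-bat -1.92
  bat (array([ 509.79290525, -283.36170106]), np.float64(46.55968209868505))
  lip depth circle fit [array([ 513.4, -266.5]), np.float64(14.4)] [ 513.9 -264.8  231.4]
scene 2 u offsets mm: lip-bat -1.38 belly-bat -0.46
  bat (array([ 509.8308817 , -282.57429438]), np.float64(46.30727691622328))
  lip depth circle fit [array([ 510.7, -281.5]), np.float64(13.5)] [ 510.2 -280.8  231.4]
top 0 u offsets mm: lip-bat -16.63 belly-bat -17.75
  bat (array([ 509.2792997 , -279.79316129]), np.float64(45.55860917878879))
  lip depth circle fit [array([ 513.3, -264. ]), np.float64(13.2)] [ 514.  -263.7  232.1]
top 2 u offsets mm: lip-bat -1.71 belly-bat -2.83
  bat (array([ 509.31222663, -279.76900904]), np.float64(45.541349744924446))
  lip depth circle fit [array([ 509.7, -279.1]), np.float64(13.0)] [ 509.8 -278.8  231.9]
```

About 1.2 mm remains in +y and roughly 0 in x, so I do one last gentle nudge.

>>> send_rows:
  rows:
    - {"x": 0,"y": 0.15,"z": 0,"ax": 0,"ay": 0,"az": 0,"jaw": -1}
    - {"x": 0,"y": 0.25,"z": 0,"ax": 0,"ay": 0,"az": 0,"jaw": -1}
    - {"x": 0,"y": 0.32,"z": 0.1,"ax": 0,"ay": 0,"az": 0,"jaw": -1}
    - {"x": 0,"y": 0.32,"z": 0.2,"ax": 0,"ay": 0,"az": 0,"jaw": -1}
    - {"x": 0,"y": 0.32,"z": 0.3,"ax": 0,"ay": 0,"az": 0,"jaw": -1}
    - {"x": 0,"y": 0.32,"z": 0.38,"ax": 0,"ay": 0,"az": 0,"jaw": -1}
    - {"x": 0,"y": 0.32,"z": 0.45,"ax": 0,"ay": 0,"az": 0,"jaw": -1}
    - {"x": 0,"y": 0.34,"z": 0.49,"ax": 0,"ay": 0,"az": 0,"jaw": -1}
    - {"x": 0,"y": 0.37,"z": 0.5,"ax": 0,"ay": 0,"az": 0,"jaw": -1}
    - {"x": 0,"y": 0.4,"z": 0.5,"ax": 0,"ay": 0,"az": 0,"jaw": -1}

```text
time: 13.25
tool_pos: [524.4, -216.0, 177.1]
tcp_rot: [3.141, -0.001, -0.227]
contact_force: [0.5, -0.3, 0.4]
grip_width: 0.6
finger_force: 0.0
```

>>> send_rows:
  rows:
    - {"x": 0,"y": 0.04,"z": 0,"ax": 0,"ay": 0,"az": 0,"jaw": -1}
    - {"x": 0,"y": 0.08,"z": 0,"ax": 0,"ay": 0,"az": 0,"jaw": -1}
    - {"x": 0,"y": 0.1,"z": 0,"ax": 0,"ay": 0,"az": 0,"jaw": -1}
    - {"x": 0,"y": 0.11,"z": 0,"ax": 0,"ay": 0,"az": 0,"jaw": -1}
    - {"x": 0,"y": 0.12,"z": 0,"ax": 0,"ay": 0,"az": 0,"jaw": -1}
    - {"x": 0,"y": 0.125,"z": 0,"ax": 0,"ay": 0,"az": 0,"jaw": -1}
    - {"x": 0,"y": 0.13,"z": 0,"ax": 0,"ay": 0,"az": 0,"jaw": -1}
    - {"x": 0,"y": 0.134,"z": 0,"ax": 0,"ay": 0,"az": 0,"jaw": -1}
    - {"x": 0,"y": 0.136,"z": 0,"ax": 0,"ay": 0,"az": 0,"jaw": -1}
    - {"x": 0,"y": 0.136,"z": 0,"ax": 0,"ay": 0,"az": 0,"jaw": -1}

```text
time: 14.5
tool_pos: [518.2, -241.7, 176.7]
tcp_rot: [-3.142, -0.0, -0.227]
contact_force: [0.6, 0.4, 1.0]
grip_width: 0.3
finger_force: 0.3
```

>>> send_rows:
  rows:
    - {"x": 0,"y": -0.03,"z": 0,"ax": 0,"ay": 0,"az": 0,"jaw": -1}
    - {"x": 0,"y": -0.12,"z": 0,"ax": 0,"ay": 0,"az": 0,"jaw": -1}
    - {"x": 0,"y": -0.18,"z": -0.1,"ax": 0,"ay": 0,"az": 0,"jaw": -1}
    - {"x": 0,"y": -0.2,"z": -0.25,"ax": 0,"ay": 0,"az": 0,"jaw": -1}
    - {"x": 0,"y": -0.2,"z": -0.4,"ax": 0,"ay": 0,"az": 0,"jaw": -1}
    - {"x": 0,"y": -0.25,"z": -0.5,"ax": 0,"ay": 0,"az": 0,"jaw": -1}
    - {"x": 0,"y": -0.4,"z": -0.5,"ax": 0,"ay": 0,"az": 0,"jaw": -1}
    - {"x": 0,"y": -0.53,"z": -0.5,"ax": 0,"ay": 0,"az": 0,"jaw": -1}
    - {"x": 0,"y": -0.53,"z": -0.5,"ax": 0,"ay": 0,"az": 0,"jaw": -1}
    - {"x": 0,"y": -0.53,"z": -0.5,"ax": 0,"ay": 0,"az": 0,"jaw": -1}

```text
time: 15.75
tool_pos: [542.0, -138.3, 276.7]
tcp_rot: [3.141, -0.0, -0.226]
contact_force: [-0.1, -0.3, 0.2]
grip_width: 0.7
finger_force: 0.0
```

```bash
python3 - <<'E'
from h import *
I=[]
for n in("scene","top"): 
    for _ in range(3): a,d=bot.capture(n); vase(n,a,d)
    np.savez(n+"3",a=a,d=d); r=REG[n]; I.append(cv2.resize(a[r[0]:r[1],r[2]:r[3]],(400,400),interpolation=cv2.INTER_CUBIC))
save("pics/p4.png",np.hstack(I)); o=bot.get_obs(); print(o["tool_pos"],o["time"])
E
```

```text
scene lip [ 510.3 -282.3] 13.5 z 234.0 bat [ 510.1 -283. ] 47.1 band mean [ 504.9 -296.7  199.5] 55
scene lip [ 511.4 -281.9] 14.1 z 234.0 bat [ 510.1 -281.8] 46.5 band mean [ 505.  -296.3  199.3] 57
scene lip [ 511.1 -282.1] 13.3 z 234.0 bat [ 510.1 -281.8] 46.8 band mean [ 505.4 -296.4  199.2] 56
top lip [ 509.8 -280.3] 12.8 z 236.0 bat [ 509.5 -279.7] 46.0 band mean [ 504.6 -299.6  199.3] 7
top lip [ 509.6 -280.5] 12.8 z 236.0 bat [ 509.4 -279.4] 46.2 band mean [ 504.3 -299.5  201.1] 9
top lip [ 509.6 -280.3] 13.0 z 236.0 bat [ 509.4 -279.6] 45.9 band mean [ 504.4 -299.5  200.1] 10
[ 541.86966024 -139.03450266  276.62736442] 16.05
```

View pics/p4.png

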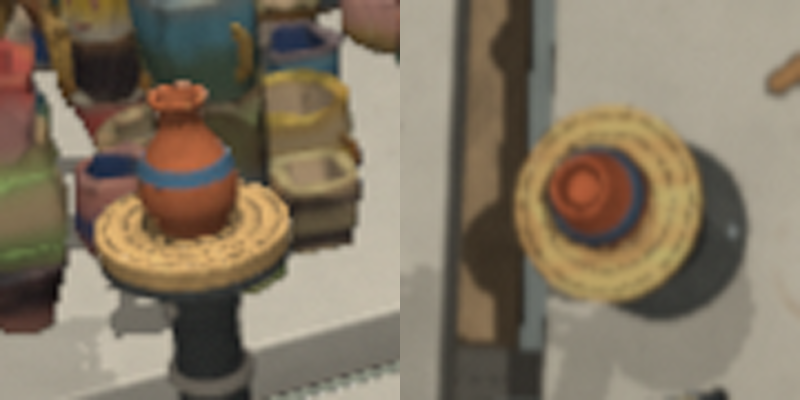

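The vase stands upright, concentric with the bat's rings in both views (right panel: belly about 598,193 with parallax, bat 608,203). The remaining offset is under 1 mm and the arm is clear, so I hand in.

```bash
python3 -c "
from plant import bot
print(bot.close_job())"
```

```text
the job is handed in; nothing more can be done
None
```

The vase was nudged to within about 1 mm of the bat's centre by both cameras and left standing with the arm clear; the job is handed in, but no verdict was returned.

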